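Mix the reagent bottle, then hold the inspection lamp over it

ROBOT

A 6-joint arm with a two-finger parallel gripper is mounted at the origin on the work surface. World frame = base frame: x ahead of the robot, y to its left, z up, the work surface at z = 0. Lengths are in m, angles in degrees, forces in N, time in s.
With the tool pointing down it reaches from about 0.25 to 0.725 m from the base axis. Payload 9.7 kg.
Tool frame: the origin (TCP) lies at the very end of the fingers, on their centre line; the grasp point (between the pads) lies 19 mm behind it; x points along the fingers, y is the direction in which the jaws open and shut, and the axes are right-handed (so a half turn about x gives the same grasp; the last joint's range is limited). The gripper opens to 85 mm and grips with 20 to 120 N. Pads are 22 mm wide; open, the fingers measure 114 mm over their backs; the gripper's body (76 mm by 85 mm) begins 54 mm behind the grasp point. The pads swing forward as they close: fully open they stand 13 mm farther back than shut.
Start: joints at [-76.834, 4.979, 10.078, 95.1, 0, 90], TCP at [0.125, -0.536, 0.231] pointing down, gripper open.
Joint ranges: [-179.16, 179.16], [-48.56, 103.87], [-65.8, 70.77], [-126.05, 130.52], [-82.76, 87.17], [-180, 180]. Speed limits (degrees/s): [127.2, 127.2, 147.25, 180, 180, 180].

INTERFACE

Orientations are given as [roll, pitch, yaw] about the fixed x, y, z axes, in that order (R = Rz(yaw) Ry(pitch) Rx(roll)).
In Python, from workcell import get_obs, cams, bot gives the robot as it stands.
- The arm moves only by the tool apply_moves, never from a script. Its argument "rows" is a list that holds one entry, the list of rows, each a list of 7 numbers: the shift along the tool's x, y, z in mm, then the turn, a rotation vector about the tool's x, y, z in rad, then the opening, from 0 (shut) to 1 (fully open). A call has 1 to 20 rows; each row is the pose to reach, as a shift and turn from the pose measured when the call began, along the tool's axes at that moment; what a row does not reach only later rows make up. A row lasts 1/10 s, in which the tool goes at most 50 mm and 8.59 degrees, less where a joint would pass 70% of its speed; a pose out of reach is approached as far as the arm can. A call with a gripper value outside its range is refused whole. The fingers move at their own pace and stop on an object; "newtons" is the grip in N (left out, the last holds). Time passes only in rows, so rows that repeat a pose let the fingers close. It gives the time, the measured TCP pose, the force and the opening at its end, in the units of the state.
- get_obs(): the state, without advancing time (a new reading comes with each control period).
- cams.camera(name): name is "side" or "top"; returns a dict with "pixels" (480x640x3 uint8, red, green, blue), "range_z" (480x640 float32, m along the optical axis (not along the pixel's ray), 0 where there is no reading), "fx", "fy", "cx", "cy" (pixels), "D" ([k1, k2, p1, p2, k3] as OpenCV has them; the pictures are not rectified), "eye" and "attitude" of the camera in the world. Camera axes: x right, y up, looking along -z (the intrinsics and any distortion apply to the point x, -y, -z); pixel columns grow to the right and rows downward; lengths in m; the calibration is good to about 2 mm. A picture is of the moment at which its call begins.
- bot.job_done(): hands the job in, once; it reports no verdict.
Trained networks look in a picture, given as the dict that the camera call returned (one of the last four; its "shot" number tells which), for a name from the list of things; names that differ only in an ending like _2 or _b are one class to them, and where a whole thing is asked for, a point or a joint stands for the part that bears it (a point fixed in the world has none). Each returns a list of dicts, best first, with "confidence" (0 to 1); they miss things now and then, are a little off and sometimes report something else, mostly with a low value. They report only what shows in the picture. A call takes as long as a camera call. They do not tell look-alikes from the thing itself.
- cams.find_in(label, picture): "at" ([x, y, z] in m, in world coordinates, good to about 4 mm: the middle of the surface that is visible of it).
The state is a dict: "time": time; "q": joint angles; "qd": joint speeds; "joint_efforts": joint torques, N m; "ee_pos": TCP position; "tcp_rot": TCP orientation; "wrist_force": force on the tool from outside, world axes, zero at the start; "torque": the same for the moment, N m; "opening": finger opening in m.
Only numpy, scipy, OpenCV 4.12 (cv2) and the standard library are available. Lean on these libraries where they do the work, as an engineer would, in place of code of your own. Each camera call takes 0.05 s, during which the arm holds its last target.

TASK

Mix the reagent: lift the closed amber bottle off the stirring plate, turn it upside down in the air (cap clearly lowest, for about a second), and set it back upright on the middle of the plate. Let go of it, then draw the inspection lamp up out of its charging dock and hold it lying level, with its middle about a hand's breadth straight above the bottle's cap, touching nothing but the gripper; finish while still holding the lamp there. Leave the white flask, the jar and the beaker where they stand.

Things in the scene. Friction and masses are not known exactly. Their poses are not given: they have to be found in the camera images.
- bottle_mid (a point): Closed round amber glass bottle, 120 mm tall, 0.18 kg: straight body 50 mm in diameter up to 80 above its base, sloping shoulder to 94, white cap 36 mm in diameter from 100 to 120. This point is on its axis half-way up (60 above the base); z points from base to cap (up at the start). It stands loose near the middle of the stirring plate. Yaw has no meaning.
- plate_mid (a point): Middle of the top face of the round steel plate (120 mm in diameter) of a fixed white stirring unit; the face is 60 mm above the work surface. The unit's box is 150 by 140, 54 high, its middle 5 mm from this point towards -x of the unit; x points away from its front, which has the knob. The unit may stand left or right.
- lamp_mid (a point): Cordless inspection lamp, a round stick 170 mm long, 0.14 kg: black handle 30 mm in diameter from foot to 108, collar 31 to 112, white light tube 26, end cap. This point is on its axis half-way (85 above the foot), near the centre of mass; z points from foot to light tube (up at the start). It stands loose in the dock, its lowest 35 mm in the well: lift it 35 straight up to free it. Yaw has no meaning.
- dock_mouth (a point): Middle of the mouth of the round well (32 mm in diameter, 35 deep) in the top of the fixed grey charging dock, a block 90 by 110 and 45 high; z up, x and y along the block's 90 and 110 sides. The mouth is 45 above the work surface. Dock and stirring unit may have changed sides.
- flask_mid (a point): Bystander, leave alone: white plastic flask with red cap, 68 mm in diameter, 152 tall, loose on the table; this point is on its axis half-way up, z up.
- jar_mid (a point): Bystander, leave alone: low glass jar with a lid, about 64 mm in diameter, 75 tall, loose on the table; this point is on its axis half-way up, z up.
- beaker_mid (a point): Bystander, leave alone: clear open beaker, 68 mm in diameter at the rim, 85 tall, loose on the table; this point is on its axis half-way up, z up.
Things that resemble listed ones, but are neither listed nor needed, are in the scene too. There is more than one size of the part that bears lamp_mid; the job needs the smaller.

How it is judged (in metres and radians):
On the way, in this order (a step that is already met when the one before it is completed fails the run):
1. the bottle is held upside down in the air, its axis at least 120 degrees from upright (angle between bottle_mid's own z axis and vertical above 2.09 rad and height (world z) of bottle_mid above 0.13 m and contact force between bottle and the fingers above 0.5 N and contact force between bottle and stirrer below 0.1 N), for 0.4 s.
2. the bottle stands upright on the stirring plate, within 40 mm of its middle, released (angle between bottle_mid's own z axis and vertical below 0.12 rad and horizontal distance between bottle_mid and plate_mid below 0.04 m and height (world z) of bottle_mid between 0.112 and 0.128 m and contact force between bottle and the fingers below 0.1 N and contact force between bottle and stirrer above 0.3 N), for 0.4 s.
At the end, for the whole second after the job is handed in: Bottle upright (7 deg), still and released on the plate, within 40 mm of its middle; lamp held by the fingers alone, at rest, level within 15 deg, its middle within 50 mm sideways of the bottle's axis and 30 to 180 mm above the cap's top (all of step 2 and linear speed of bottle below 0.02 m/s and angle between lamp_mid's own z axis and vertical between 1.309 and 1.833 rad and horizontal distance between lamp_mid and bottle_mid below 0.05 m and z of lamp_mid in the frame of bottle_mid between 0.09 and 0.24 m and contact force between lamp and the fingers above 1 N and contact force between lamp and bottle below 0.1 N and contact force between lamp and stirrer below 0.1 N and contact force between lamp and dock below 0.1 N and linear speed of lamp below 0.03 m/s); the arm keeps its last pose, push and grip.
It fails at once if the white flask is pushed more than 30 mm or tipped (distance of flask_mid from where it was at the start of the episode above 0.03 m or angle between flask_mid's own z axis and vertical above 0.5 rad).
It fails at once if the jar is pushed more than 30 mm or tipped (distance of jar_mid from where it was at the start of the episode above 0.03 m or angle between jar_mid's own z axis and vertical above 0.5 rad).
It fails at once if the beaker is pushed more than 30 mm or tipped (distance of beaker_mid from where it was at the start of the episode above 0.03 m or angle between beaker_mid's own z axis and vertical above 0.5 rad).
It also fails if it takes over 72 s, if anything falls off the work surface, if the arm or the gripper's body presses on something with over 40 N, if the wrist force passes 120 N, or if a joint passes its speed limit or range.

## Working session

There is one attempt and no reset: what is moved stays moved. The work goes in short steps, Python scripts to look and compute and a tool call to move; the robot and the scene stay as the last step left them, time stands still between calls to the robot, and variables do not carry over. Pictures are saved under pics/ and viewed, and the job is handed in when it is done.

Besides the shell and the picture viewer there is one more tool, called after "Call:" as name(argument=value, ...), one argument or row to a line, values as JSON. apply_moves: Moves the arm, as the interface text tells. Its arguments: {"type":"object","properties":{"rows":{"type":"array"},"newtons":{"type":"number"}},"required":["rows"]}

```bash
ls; mkdir -p pics; python3 - <<'E'
from workcell import get_obs,cams,bot
import cv2,pickle,numpy as np
o=get_obs(); print({k:np.round(v,3) for k,v in o.items()})
for n in("side","top"):
    c=cams.camera(n); pickle.dump(c,open(f"{n}0.pkl","wb"))
    cv2.imwrite(f"pics/{n}0.png",c["pixels"][:,:,::-1])
    print(n,c["eye"],c["attitude"],c["fx"],c["fy"],c["cx"],c["cy"],c["D"])
    for l in "bottle_mid plate_mid lamp_mid dock_mouth flask_mid jar_mid beaker_mid".split():
        for d in cams.find_in(l,c): print(l,np.round(d["at"],3),round(d["confidence"],2))
E
```

```text
pics
{'time': np.float64(0.0), 'q': array([-76.834,   5.01 ,  10.032,  95.101,  -0.   ,  90.   ]), 'qd': array([-0.022, -0.028, -0.103, -0.042,  0.065,  0.01 ]), 'joint_efforts': array([-0.0000e+00, -5.2038e+01,  4.6481e+01,  1.6000e-02, -0.0000e+00,
        0.0000e+00]), 'ee_pos': array([ 0.125, -0.535,  0.231]), 'tcp_rot': array([-89.947,  89.922, 103.219]), 'wrist_force': array([-0.305, -0.178, -0.09 ]), 'torque': array([ 0.063, -0.046, -0.035]), 'opening': np.float64(0.086)}
side [0.00295221 0.98714631 0.77702507] [  59.9681272     0.20890256 -146.78238769] 509.2587758342031 509.2587758342031 323.22674601797956 229.9002455883387 [-0.11060278  0.          0.          0.          0.        ]
bottle_mid [ 0.54  -0.21   0.126] 0.6
plate_mid [ 0.531 -0.165  0.052] 0.65
lamp_mid [0.531 0.24  0.117] 0.97
lamp_mid [0.636 0.264 0.131] 0.64
dock_mouth [0.517 0.26  0.048] 0.81
flask_mid [0.771 0.005 0.078] 0.75
jar_mid [ 0.527 -0.426  0.046] 0.92
beaker_mid [0.553 0.487 0.059] 0.62
beaker_mid [ 0.53  -0.169  0.052] 0.28
top [0.43641889 0.00762277 1.28537145] [ 11.20017115  -0.58632664 -88.43664852] 537.041006273633 537.041006273633 314.65317676029406 246.7946139702581 [-0.13118376  0.          0.          0.          0.        ]
bottle_mid [ 0.542 -0.218  0.148] 0.63
bottle_mid [0.528 0.219 0.046] 0.25
plate_mid [ 0.553 -0.201  0.057] 0.55
lamp_mid [0.638 0.24  0.172] 0.57
dock_mouth [0.53  0.216 0.049] 0.88
flask_mid [ 0.775 -0.015  0.11 ] 0.66
flask_mid [0.531 0.221 0.045] 0.62
jar_mid [ 0.53  -0.434  0.072] 0.94
beaker_mid [0.56  0.494 0.052] 0.73
beaker_mid [0.529 0.22  0.049] 0.72
```

View pics/side0.png

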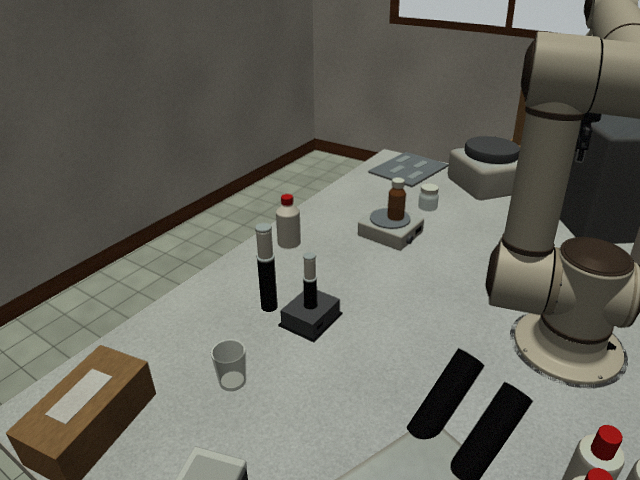

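View pics/top0.png

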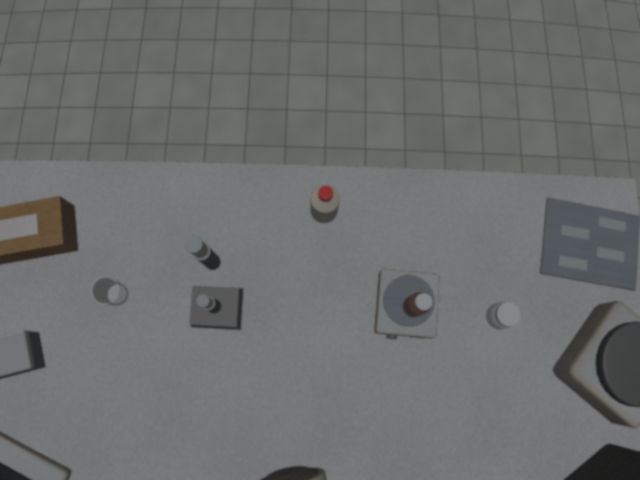

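```bash
cat > h.py <<'E'
import numpy as np,cv2
from scipy.spatial.transform import Rotation as R
def cloud(c):
    K=np.array([[c["fx"],0,c["cx"]],[0,c["fy"],c["cy"]],[0,0,1]])
    v,u=np.mgrid[0:480,0:640]
    p=cv2.undistortPoints(np.stack([u,v],-1).reshape(-1,1,2).astype(float),K,np.array(c["D"])).reshape(480,640,2)
    z=c["range_z"].astype(float)
    P=np.stack([p[...,0]*z,-p[...,1]*z,-z],-1)
    W=P@R.from_euler("xyz",c["attitude"],degrees=True).as_matrix().T+np.array(c["eye"])
    W[z<=0]=np.nan
    return W
def fitc(p,r=None):
    from scipy.optimize import least_squares
    x0=np.r_[p.mean(0),r or .02]
    f=(lambda x:np.hypot(*(p-x[:2]).T)-(r or x[2]))
    s=least_squares(f,x0,loss="soft_l1",f_scale=.002)
    return np.round(s.x,4),len(p)
E
python3 - <<'E'
from h import *
import pickle
C={n:pickle.load(open(f"{n}0.pkl","rb")) for n in("side","top")}
W={n:cloud(c) for n,c in C.items()}
def sel(n,x,y,z):
    w=W[n].reshape(-1,3); m=(w[:,0]>x[0])&(w[:,0]<x[1])&(w[:,1]>y[0])&(w[:,1]<y[1])&(w[:,2]>z[0])&(w[:,2]<z[1]); return w[m]
for n in W:
    print(n,"table z",np.round(np.nanmedian(sel(n,(.3,.45),(-.1,.1),(-.05,.05))[:,2]),4))
    b=sel(n,(.48,.62),(-.3,-.13),(.07,.135)); print("bottle body",fitc(b[:,:2],.025))
    b=sel(n,(.48,.62),(-.3,-.13),(.165,.172)); print("cap side",fitc(b[:,:2],.018))
    b=sel(n,(.48,.62),(-.3,-.13),(.174,.2)); print("cap top",np.round(b.mean(0),4),np.round([b.min(0),b.max(0)],3),len(b))
    b=sel(n,(.4,.7),(-.33,-.07),(.056,.066)); print("plate",np.round([b.min(0),b.max(0),b.mean(0)],3),len(b))
    b=sel(n,(.4,.7),(-.33,-.07),(.045,.056)); print("unit",np.round([b.min(0),b.max(0),b.mean(0)],3),len(b))
    b=sel(n,(.47,.59),(.15,.32),(.06,.12)); print("handle",fitc(b[:,:2],.015))
    b=sel(n,(.47,.59),(.15,.32),(.13,.165)); print("tube",fitc(b[:,:2],.013))
    b=sel(n,(.47,.59),(.15,.32),(.165,.3)); print("lamp top",np.round([b.min(0),b.max(0),b.mean(0)],3),len(b))
    b=sel(n,(.4,.7),(.1,.4),(.035,.055)); print("dock",np.round([b.min(0),b.max(0),b.mean(0)],3),len(b))
    b=sel(n,(.59,.72),(.15,.35),(.06,.3)); print("biglamp",fitc(b[:,:2]),b[:,2].max())
    b=sel(n,(.7,.85),(-.1,.1),(.03,.2)); print("flask",fitc(b[:,:2]),b[:,2].max())
    b=sel(n,(.45,.62),(-.5,-.35),(.02,.2)); print("jar",fitc(b[:,:2]),b[:,2].max())
    b=sel(n,(.45,.65),(.4,.6),(.02,.2)); print("beaker",fitc(b[:,:2]),b[:,2].max())
E
```

```text
side table z 0.0012
bottle body (array([ 0.548 , -0.2284,  0.025 ]), 336)
cap side (array([ 0.547 , -0.2273,  0.018 ]), 32)
cap top [ 0.5457 -0.2215  0.1791] [[ 0.53  -0.244  0.174]
 [ 0.564 -0.205  0.183]] 69
plate [[ 0.479 -0.283  0.056]
 [ 0.628 -0.144  0.066]
 [ 0.552 -0.202  0.06 ]] 726
unit [[ 0.477 -0.293  0.045]
 [ 0.634 -0.141  0.056]
 [ 0.538 -0.183  0.052]] 421
handle (array([0.5368, 0.2307, 0.015 ]), 276)
tube (array([0.5368, 0.231 , 0.013 ]), 161)
lamp top [[0.521 0.219 0.165]
 [0.55  0.246 0.183]
 [0.534 0.236 0.177]] 137
dock [[0.489 0.173 0.035]
 [0.659 0.291 0.055]
 [0.538 0.245 0.045]] 1292
biglamp (array([0.6454, 0.2501, 0.0167]), 1126) 0.22924089705765982
flask (array([ 0.778 , -0.0094,  0.0228]), 906) 0.15604531311583925
jar (array([ 0.5317, -0.4408,  0.025 ]), 398) 0.07899387298029592
beaker (array([0.5589, 0.4801, 0.03  ]), 1329) 0.08798600661634826
top table z -0.0006
bottle body (array([ 0.5472, -0.2281,  0.025 ]), 121)
cap side (array([ 0.547 , -0.2281,  0.018 ]), 13)
cap top [ 0.5468 -0.2264  0.1792] [[ 0.529 -0.243  0.174]
 [ 0.565 -0.21   0.185]] 220
plate [[ 0.481 -0.287  0.056]
 [ 0.632 -0.147  0.066]
 [ 0.56  -0.211  0.059]] 1667
unit [[ 0.478 -0.289  0.045]
 [ 0.634 -0.144  0.056]
 [ 0.549 -0.213  0.052]] 1636
handle (array([0.5366, 0.2315, 0.015 ]), 69)
tube (array([0.5363, 0.2317, 0.013 ]), 38)
lamp top [[0.523 0.218 0.165]
 [0.549 0.245 0.185]
 [0.536 0.231 0.179]] 150
dock [[0.49  0.175 0.035]
 [0.655 0.288 0.055]
 [0.536 0.229 0.044]] 1606
biglamp (array([0.6448, 0.2459, 0.0152]), 604) 0.22968792438732288
flask (array([ 0.7767, -0.0169,  0.0234]), 867) 0.15723489297064575
jar (array([ 0.5319, -0.4417,  0.0232]), 723) 0.08159350216679484
beaker (array([0.5596, 0.477 , 0.0295]), 639) 0.089073041964018
```

```bash
python3 - <<'E'
from h import *
import pickle
c=pickle.load(open("top0.pkl","rb")); W=cloud(c)
im=c["pixels"][255:350,360:455,::-1]; cv2.imwrite("pics/plate.png",cv2.resize(im,None,fx=6,fy=6,interpolation=cv2.INTER_CUBIC))
hsv=cv2.cvtColor(im,cv2.COLOR_BGR2HSV)
m=(hsv[...,1]>22)&(hsv[...,0]>95)&(hsv[...,0]<135)
w=W[255:350,360:455][m]; w=w[(w[:,2]>.055)&(w[:,2]<.066)]
print(len(w),w.min(0),w.max(0)); 
h=cv2.convexHull((w[:,:2]*1000).astype(np.float32))[:,0]/1000
print(fitc(h),cv2.minEnclosingCircle((w[:,:2]*1000).astype(np.float32)))
E
```

```text
1165 [ 0.50378265 -0.27495836  0.05500286] [ 0.61744137 -0.16091922  0.06541269]
(array([ 0.5609, -0.2178,  0.0572]), 33) ((561.1381225585938, -217.7462921142578), 58.07492446899414)
```

View pics/plate.png

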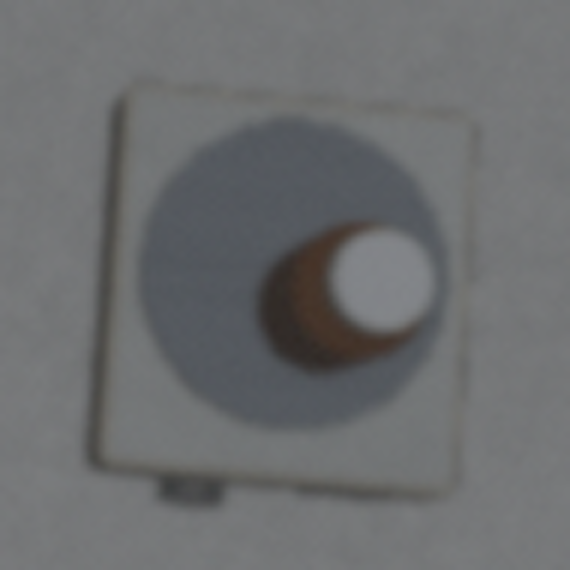

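```bash
cat >> h.py <<'E'
def cur():
    from workcell import get_obs
    o=get_obs(); return o,np.array(o["ee_pos"]),R.from_euler("xyz",o["tcp_rot"],degrees=True)
def Rh(az,roll):  # tool x horizontal at azimuth az; roll deg about tool x; roll 0 -> y horizontal, z up
    return R.from_euler("z",az,degrees=True)*R.from_euler("x",roll,degrees=True)
def rel(p,Rt):
    o,p0,R0=cur()
    return np.round(R0.inv().apply(np.array(p)-p0)*1000,1),np.round((R0.inv()*Rt).as_rotvec(),4)
E
python3 - <<'E'
from h import *
o,p,r=cur(); print(r.as_matrix().round(3))
az=np.degrees(np.arctan2(-.228,.5475)); d=np.array([np.cos(np.radians(az)),np.sin(np.radians(az)),0]); g=np.array([.5475,-.228,.28])
print(az,g+d*.024)
for a in(az,-76.83):
  for roll in(0,180): print(a,roll,rel(g+d*.024,Rh(a,roll)))
E
```

```text
[[ 0.     0.228 -0.974]
 [-0.    -0.974 -0.228]
 [-1.     0.    -0.   ]]
-22.608717909365296 [ 0.56965564 -0.23722646  0.28      ]
-22.608717909365296 0 (array([ -48.7, -189.3, -500.6]), array([-1.8639, -0.6015,  1.8638]))
-22.608717909365296 180 (array([ -48.7, -189.3, -500.6]), array([0.489 , 1.5149, 0.4889]))
-76.83 0 (array([ -48.7, -189.3, -500.6]), array([-1.2093, -1.2091,  1.2092]))
-76.83 180 (array([ -48.7, -189.3, -500.6]), array([1.2092, 1.2092, 1.2091]))
```

Call:
apply_moves(
  rows=[
    [[-100,0,0,0.15,0,0.15,1],[-100,0,0,0.15,0,0.15,1],[-100,0,0,0.15,0,0.15,1]],
  ],
)

```text
time: 1.1
ee_pos: [0.1254, -0.5357, 0.3394]
tcp_rot: [94.7, 80.7, -80.8]
wrist_force: [-0.3, -1.0, -0.6]
opening: 0.0855
```

```bash
python3 - <<'E'
from h import *
o,p,r=cur(); print(np.round(o["q"],2),p,r.as_matrix().round(3))
az=-22.6; d=np.array([np.cos(np.radians(az)),np.sin(np.radians(az)),0]); g=np.array([.5475,-.228,.28])
for a in(az,-60):
  for roll in(0,180): print(a,roll,rel(g+d*.024,Rh(a,roll)))
E
```

```text
[-76.46  -0.8   15.82  97.34  -0.71  99.01] [ 0.12538899 -0.53571013  0.33938397] [[ 0.026  0.076 -0.997]
 [-0.16  -0.984 -0.079]
 [-0.987  0.161 -0.013]]
-22.6 0 (array([  22.4, -269.6, -465.6]), array([-1.9453, -0.3055,  1.846 ]))
-22.6 180 (array([  22.4, -269.6, -465.6]), array([0.4882, 1.4845, 0.2457]))
-60 0 (array([  22.4, -269.6, -465.6]), array([-1.5794, -0.8266,  1.4067]))
-60 180 (array([  22.4, -269.6, -465.6]), array([0.9657, 1.2859, 0.7556]))
```

```bash
python3 - <<'E'
from h import *
o,p,r=cur()
Rt=R.from_euler("z",-50,degrees=True)*R.from_euler("y",45,degrees=True)
s,v=rel([.36,-.42,.34],Rt); print(s,v)
for f in np.linspace(0,1,6):
    x=(r*R.from_rotvec(v*f)).as_matrix()[:,0]; q=p+r.apply(s*f/1000)
    az=np.arctan2(q[1],q[0]); t=np.array([-np.sin(az),np.cos(az),0]); print(x.round(2),np.degrees(np.arcsin(x@t)).round(1))
E
```

```text
[ -13.  -96. -243.] [-2.0671 -0.2745  0.7412]
[ 0.03 -0.16 -0.99] -0.6
[ 0.01 -0.31 -0.95] -4.9
[ 0.07 -0.45 -0.89] -7.0
[ 0.17 -0.54 -0.82] -6.9
[ 0.31 -0.57 -0.76] -4.5
[ 0.45 -0.54 -0.71] -0.4
```

Call:
apply_moves(
  rows=[
    [[-3,-20,-50,-0.42,-0.056,0.15,1],[-6,-40,-100,-0.84,-0.112,0.3,1],[-9,-60,-150,-1.26,-0.168,0.45,1],[-11,-80,-200,-1.68,-0.224,0.6,1],[-13,-96,-243,-2.067,-0.2745,0.741,1],[-13,-96,-243,-2.067,-0.2745,0.741,1],[-13,-96,-243,-2.067,-0.2745,0.741,1],[-13,-96,-243,-2.067,-0.2745,0.741,1],[-13,-96,-243,-2.067,-0.2745,0.741,1],[-13,-96,-243,-2.067,-0.2745,0.741,1],[-13,-96,-243,-2.067,-0.2745,0.741,1],[-13,-96,-243,-2.067,-0.2745,0.741,1],[-13,-96,-243,-2.067,-0.2745,0.741,1],[-13,-96,-243,-2.067,-0.2745,0.741,1],[-13,-96,-243,-2.067,-0.2745,0.741,1],[-13,-96,-243,-2.067,-0.2745,0.741,1]],
  ],
  newtons=50,
)

```text
time: 2.7
ee_pos: [0.3591, -0.4201, 0.3399]
tcp_rot: [-0.1, 45.0, -50.0]
wrist_force: [-0.1, -0.3, -0.8]
opening: 0.0856
```

```bash
python3 - <<'E'
from h import *
o,p,r=cur(); print(np.round(o["q"],2),p,r.as_matrix().round(3))
az=-22.6; d=np.array([np.cos(np.radians(az)),np.sin(np.radians(az)),0]); g=np.array([.5475,-.228,.28])
print(rel(g+d*.024,Rh(az,0)))
E
```

```text
[-49.15 -36.56 -24.24  57.29  -0.63   0.57] [ 0.35906785 -0.42008874  0.33993701] [[ 0.454  0.766  0.455]
 [-0.542  0.643 -0.541]
 [-0.707 -0.001  0.707]]
(array([ 38.9, 278.9, -45.6]), array([-0.1869, -0.7698,  0.4535]))
```

```bash
cat > fk.py <<'E'
import numpy as np
from scipy.optimize import least_squares,lsq_linear
Q=[([-76.834,5.01,10.032,95.101],[.125,-.535,.231]),([-76.46,-.8,15.82,97.34],[.12539,-.53571,.33938]),([-49.15,-36.56,-24.24,57.29],[.35907,-.42009,.33994])]
def rows(q2,q3,q4):
    a,b,c=np.radians([q2,q2-q3,q2-q3+q4])
    return [1,0,np.sin(a),np.cos(b),np.cos(c)],[0,1,np.cos(a),-np.sin(b),-np.sin(c)]
E
python3 - <<'E'
from fk import *
A=[];y=[]
for q,p in Q:
    a,b=rows(*q[1:]); A+=[a,b]; y+=[np.hypot(p[0],p[1]),p[2]]
s=np.linalg.lstsq(np.array(A),y,rcond=None); print(s[0],np.array(A)@s[0]-y,s[3])
E
```

```text
[-0.00413166  0.19527595  0.39180076  0.51936184  0.39987123] [-0.00250788  0.000173    0.00235634  0.00157014  0.00015154 -0.00174314] [2.96241978 2.44868503 0.46289702 0.10237092 0.05707181]
```

```bash
cat >> h.py <<'E'
def tgt(g,az,t,roll=0,ahead=.024):
    Rt=R.from_euler("z",az,degrees=True)*R.from_euler("y",t,degrees=True)*R.from_euler("x",roll,degrees=True)
    return np.array(g)+Rt.as_matrix()[:,0]*ahead,Rt
E
python3 - <<'E'
from h import *
p,Rt=tgt([.5475,-.228,.27],-22.6,30); print(p,rel(p,Rt))
E
```

```text
[ 0.56668856 -0.23598743  0.258     ] (array([ 52.4, 277.5, -63.2]), array([-0.2912, -0.2565,  0.381 ]))
```

Call:
apply_moves(
  rows=[
    [[9,46,-10,-0.05,-0.042,0.063,1],[18,92,-21,-0.1,-0.085,0.126,1],[26,139,-31,-0.145,-0.128,0.19,1],[35,185,-42,-0.194,-0.17,0.253,1],[44,231,-52,-0.243,-0.213,0.317,1],[52.4,277.5,-63.2,-0.2912,-0.2565,0.381,1],[52.4,277.5,-63.2,-0.2912,-0.2565,0.381,1],[52.4,277.5,-63.2,-0.2912,-0.2565,0.381,1],[52.4,277.5,-63.2,-0.2912,-0.2565,0.381,1],[52.4,277.5,-63.2,-0.2912,-0.2565,0.381,1]],
  ],
)

```text
time: 3.7
ee_pos: [0.5665, -0.2369, 0.2597]
tcp_rot: [0.0, 29.9, -22.7]
wrist_force: [-0.2, 0.1, -0.0]
opening: 0.0855
```

```bash
python3 - <<'E'
from h import *
o,p,r=cur(); print(np.round(o["q"],2))
p,Rt=tgt([.5475,-.228,.122],-22.6,30); print(p,rel(p,Rt))
from workcell import cams
for n in("side","top"):
    c=cams.camera(n); cv2.imwrite(f"pics/{n}1.png",c["pixels"][:,:,::-1])
E
```

```text
[-2.268e+01 -4.145e+01 -4.556e+01  2.581e+01 -3.000e-02  6.000e-02]
[ 0.56668856 -0.23598743  0.11      ] (array([  74.5,    0.8, -129.8]), array([-0.0018,  0.0015,  0.0016]))
```

View pics/side1.png

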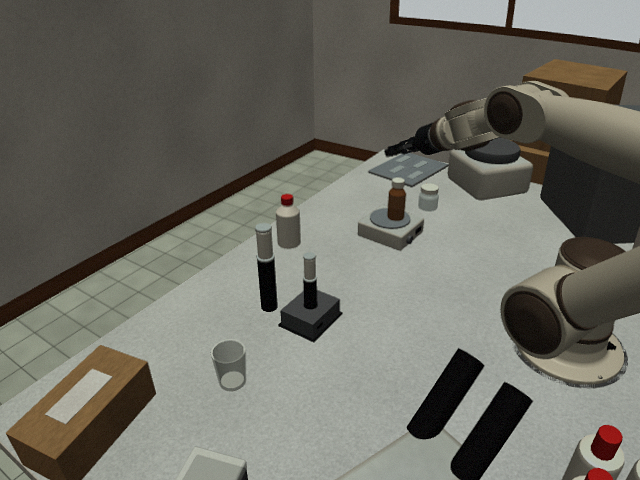

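View pics/top1.png

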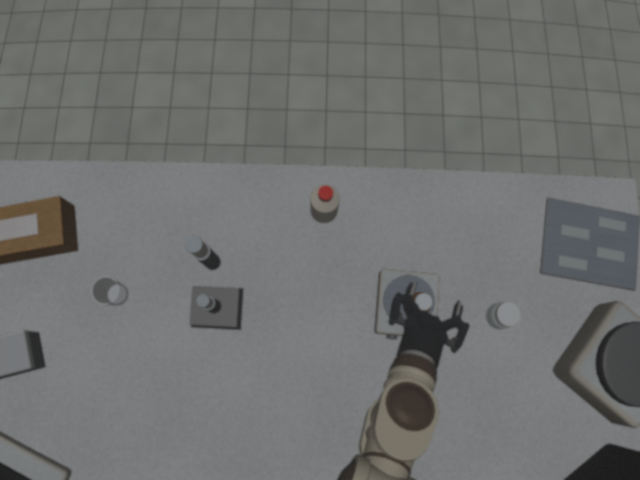

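Call:
apply_moves(
  rows=[
    [[15,0.2,-26,0,0,0,1],[30,0.4,-52,0,0,0,1],[45,0.6,-78,0,0,0,1],[60,0.8,-104,0,0,0,1],[70,0.8,-122,0,0,0,1],[74.5,0.8,-129.8,0,0,0,1],[74.5,0.8,-129.8,0,0,0,1],[74.5,0.8,-129.8,0,0,0,1]],
  ],
)

```text
time: 4.6
ee_pos: [0.5671, -0.2365, 0.1114]
tcp_rot: [0.0, 29.8, -22.7]
wrist_force: [0.6, -0.3, 0.8]
opening: 0.085
```

```bash
python3 - <<'E'
from h import *
o,p,r=cur(); print(np.round(o["q"],2))
p,Rt=tgt([.5475,-.228,.122],-22.6,30); print(p,rel(p,Rt))
from workcell import cams
for n in("side","top"):
    c=cams.camera(n); im=c["pixels"][:,:,::-1]
    im=im[130:270,330:490] if n=="side" else im[240:360,340:500]
    cv2.imwrite(f"pics/{n}2.png",cv2.resize(im,None,fx=4,fy=4))
E
```

```text
[-22.57 -36.18 -59.73   6.28  -0.13   0.11]
[ 0.56668856 -0.23598743  0.11      ] (array([ 0.2,  0.3, -1.5]), array([-0.0017,  0.003 ,  0.0019]))
```

View pics/side2.png

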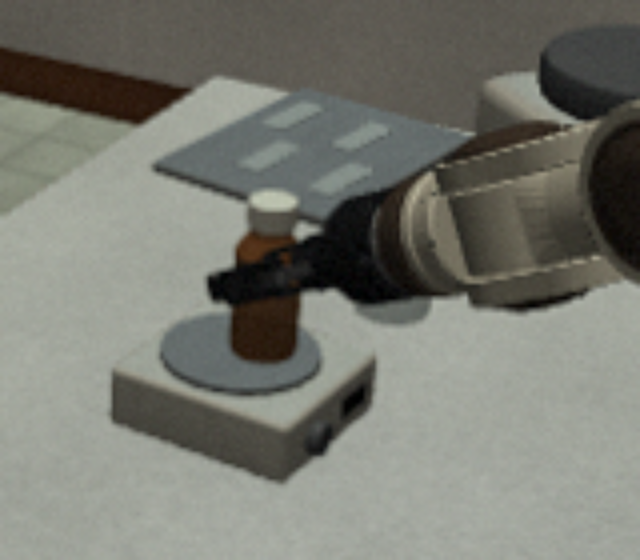

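View pics/top2.png

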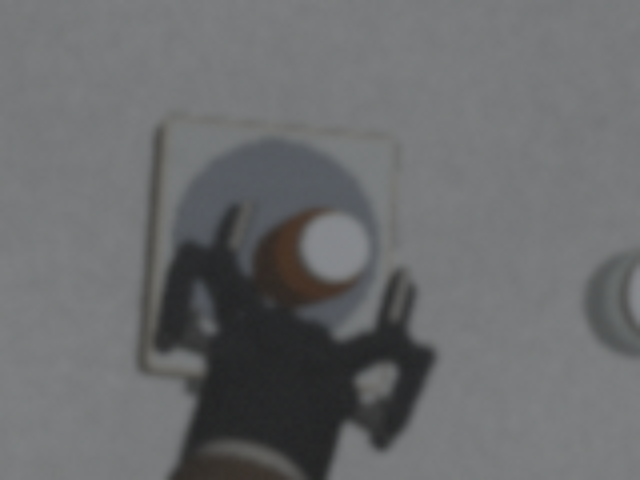

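Call:
apply_moves(
  rows=[
    [[0,0,0,0,0,0,0.45],[0,0,0,0,0,0,0.3],[0,0,0,0,0,0,0.2],[0,0,0,0,0,0,0.2],[0,0,0,0,0,0,0.2],[0,0,0,0,0,0,0.2],[0,0,0,0,0,0,0.2],[0,0,0,0,0,0,0.2]],
  ],
  newtons=50,
)

```text
time: 5.5
ee_pos: [0.5678, -0.2364, 0.1132]
tcp_rot: [0.0, 29.7, -22.7]
wrist_force: [-1.6, 3.6, 5.5]
opening: 0.0489
```

```bash
python3 - <<'E'
from h import *
from workcell import cams
c=cams.camera("side"); im=c["pixels"][:,:,::-1][130:270,330:490]
cv2.imwrite(f"pics/side3.png",cv2.resize(im,None,fx=4,fy=4))
o,p,r=cur(); print(np.round(o["q"],2),p)
G=np.array([.5475,-.228,.122]); 
print("lift",rel(p+[0,0,.1],r))
d=np.array([np.cos(np.radians(-22.6)),np.sin(np.radians(-22.6)),0])
for t,z,roll in((10,.26,80),(0,.26,160)):
    print(t,rel(p+d*.10+[0,0,z],tgt(G,-22.6,t,roll)[1]))
E
```

```text
[-22.55 -36.24 -59.67   6.23  -0.11   0.11] [ 0.56782313 -0.2363945   0.11319573]
lift (array([-49.5,   0.1,  86.9]), array([0., 0., 0.]))
10 (array([-41.8,   0.3, 275.4]), array([ 1.3804, -0.2843,  0.2406]))
0 (array([-41.8,   0.3, 275.4]), array([ 2.707 , -0.1242,  0.7173]))
```

View pics/side3.png

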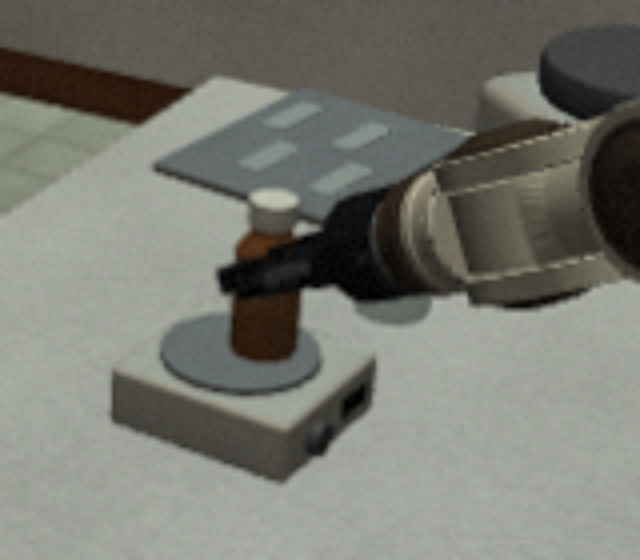

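Call:
apply_moves(
  rows=[
    [[-10,0,17,0,0,0,0.2],[-25,0,43,0,0,0,0.2],[-40,0,69,0,0,0,0.2],[-50,0,87,0,0,0,0.2],[-50,0,87,0,0,0,0.2]],
  ],
)

```text
time: 6.05
ee_pos: [0.5681, -0.2367, 0.2174]
tcp_rot: [0.0, 29.4, -22.7]
wrist_force: [0.0, 0.1, -1.5]
opening: 0.0485
```

```bash
python3 - <<'E'
from h import *
o,p,r=cur(); print(np.round(o["q"],2),p)
d=np.array([np.cos(np.radians(-22.6)),np.sin(np.radians(-22.6)),0])
s=[]
for k in range(1,21):
    f=k/20; q=p+d*.10*f+np.array([0,0,.14*f]); print(k,*rel(q,tgt([0,0,0],-22.7,29.7*(1-f),160*f)[1]))
E
```

```text
[-22.56 -41.14 -50.43  20.12  -0.12   0.1 ] [ 0.56807778 -0.23670755  0.21740157]
1 [0.9 0.  8.6] [ 0.139  -0.0209  0.0015]
2 [ 1.8  0.  17.1] [ 0.2786 -0.0465  0.0066]
3 [ 2.8  0.  25.7] [ 0.4181 -0.0717  0.0153]
4 [ 3.7  0.1 34.2] [ 0.5574 -0.0961  0.0276]
5 [ 4.6  0.1 42.8] [ 0.6966 -0.1195  0.0436]
6 [ 5.5  0.1 51.3] [ 0.8355 -0.1415  0.0631]
7 [ 6.4  0.1 59.9] [ 0.9742 -0.1621  0.0863]
8 [ 7.3  0.1 68.4] [ 1.1124 -0.1808  0.1131]
9 [ 8.3  0.1 77. ] [ 1.2503 -0.1973  0.1435]
10 [ 9.2  0.1 85.5] [ 1.3876 -0.2113  0.1775]
11 [10.1  0.2 94.1] [ 1.5244 -0.2225  0.2151]
12 [ 11.    0.2 102.6] [ 1.6605 -0.2305  0.2562]
13 [ 11.9   0.2 111.2] [ 1.7958 -0.2349  0.301 ]
14 [ 12.8   0.2 119.7] [ 1.9302 -0.2354  0.3493]
15 [ 13.8   0.2 128.3] [ 2.0636 -0.2313  0.4011]
16 [ 14.7   0.2 136.9] [ 2.1959 -0.2223  0.4564]
17 [ 15.6   0.2 145.4] [ 2.3267 -0.2079  0.5151]
18 [ 16.5   0.3 154. ] [ 2.456  -0.1873  0.5772]
19 [ 17.4   0.3 162.5] [ 2.5835 -0.1599  0.6426]
20 [ 18.4   0.3 171.1] [ 2.7089 -0.1251  0.7111]
```

Call:
apply_moves(
  rows=[
    [[0.9,0,8.6,0.139,-0.021,0.0015,0.2],[1.8,0,17.1,0.2786,-0.0465,0.0066,0.2],[2.8,0,25.7,0.418,-0.0717,0.0153,0.2],[3.7,0,34.2,0.557,-0.0961,0.0276,0.2],[4.6,0,42.8,0.697,-0.1195,0.0436,0.2],[5.5,0,51.3,0.8355,-0.1415,0.0631,0.2],[6.4,0,60,0.974,-0.162,0.0863,0.2],[7.3,0,68.4,1.112,-0.181,0.113,0.2],[8.3,0,77,1.25,-0.197,0.1435,0.2],[9.2,0,85.5,1.388,-0.211,0.1775,0.2],[10,0,94,1.524,-0.2225,0.215,0.2],[11,0,102.6,1.66,-0.2305,0.256,0.2],[12,0,111,1.796,-0.235,0.301,0.2],[13,0,120,1.93,-0.235,0.349,0.2],[14,0,128,2.064,-0.231,0.401,0.2],[15,0,137,2.196,-0.222,0.456,0.2],[15.6,0,145,2.327,-0.208,0.515,0.2],[16.5,0,154,2.456,-0.187,0.577,0.2],[17.4,0,162.5,2.5835,-0.16,0.6426,0.2],[18.4,0,171,2.709,-0.125,0.711,0.2]],
  ],
)

```text
time: 8.05
ee_pos: [0.6602, -0.2754, 0.3538]
tcp_rot: [160.3, 0.2, -22.7]
wrist_force: [-0.2, 0.3, -1.3]
opening: 0.0493
```

```bash
python3 - <<'E'
from h import *
from workcell import cams
o,p,r=cur(); print(np.round(o["q"],2),p)
t=np.radians(29.7); print("bottle z world",r.apply([-np.sin(t),0,np.cos(t)]))
c=cams.camera("side"); im=c["pixels"][:,:,::-1]
cv2.imwrite(f"pics/side4.png",im)
E
```

```text
[-2.2600e+01 -2.9200e+01 -5.2430e+01 -2.3040e+01 -1.1000e-01  1.6033e+02] [ 0.66016453 -0.27543655  0.35377571]
bottle z world [-0.5724577  -0.07732317 -0.81628017]
```

View pics/side4.png

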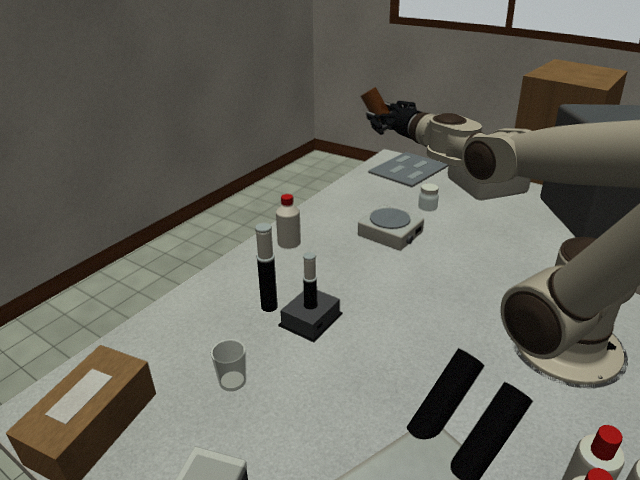

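Call:
apply_moves(
  rows=[
    [[0,0,0,0,0,0,0.2],[0,0,0,0,0,0,0.2],[0,0,0,0,0,0,0.2],[0,0,0,0,0,0,0.2],[0,0,0,0,0,0,0.2],[0,0,0,0,0,0,0.2],[0,0,0,0,0,0,0.2],[0,0,0,0,0,0,0.2],[0,0,0,0,0,0,0.2],[0,0,0,0,0,0,0.2],[0,0,0,0,0,0,0.2]],
  ],
)

```text
time: 9.2
ee_pos: [0.6605, -0.2756, 0.3544]
tcp_rot: [160.8, 0.1, -22.7]
wrist_force: [0.9, -0.1, -1.5]
opening: 0.0489
```

```bash
python3 - <<'E'
from h import *
o,p,r=cur(); print(np.round(o["q"],2),p)
e=np.array([.5678+.0135,-.2364+.0105,.2174])
for k in range(1,20):
    f=1-k/19; q=p*f+e*(1-f); print(k,*rel(q,tgt([0,0,0],-22.7,29.7*(1-f),160*f)[1]))
E
```

```text
[-2.2610e+01 -2.9110e+01 -5.2400e+01 -2.3200e+01 -1.1000e-01  1.6081e+02] [ 0.66052205 -0.27561051  0.35435041]
1 [-4.8 -3.1  6.6] [-0.1612 -0.0234 -0.0106]
2 [-9.7 -6.3 13.1] [-0.3081 -0.0468 -0.0252]
3 [-14.5  -9.4  19.7] [-0.4549 -0.0683 -0.0434]
4 [-19.4 -12.5  26.2] [-0.6015 -0.0876 -0.065 ]
5 [-24.2 -15.7  32.8] [-0.7479 -0.1045 -0.0901]
6 [-29.1 -18.8  39.3] [-0.894  -0.1186 -0.1184]
7 [-33.9 -21.9  45.9] [-1.0398 -0.1296 -0.1499]
8 [-38.8 -25.   52.4] [-1.1851 -0.1372 -0.1844]
9 [-43.6 -28.2  59. ] [-1.3299 -0.1411 -0.2219]
10 [-48.4 -31.3  65.5] [-1.4741 -0.1408 -0.2622]
11 [-53.3 -34.4  72.1] [-1.6176 -0.1361 -0.3051]
12 [-58.1 -37.6  78.6] [-1.7603 -0.1264 -0.3505]
13 [-63.  -40.7  85.2] [-1.9021 -0.1114 -0.3981]
14 [-67.8 -43.8  91.7] [-2.0427 -0.0905 -0.4479]
15 [-72.7 -47.   98.3] [-2.182  -0.0632 -0.4996]
16 [-77.5 -50.1 104.8] [-2.3199 -0.029  -0.5529]
17 [-82.4 -53.2 111.4] [-2.456   0.0128 -0.6075]
18 [-87.2 -56.3 117.9] [-2.5902  0.0628 -0.6631]
19 [-92.  -59.5 124.5] [-2.7219  0.1219 -0.7192]
```

Call:
apply_moves(
  rows=[
    [[-4.8,-3,6.6,-0.146,-0.0234,-0.0106,0.2],[-9.7,-6.3,13,-0.3,-0.0468,-0.025,0.2],[-14.5,-9.4,19.7,-0.45,-0.068,-0.043,0.2],[-19.4,-12.5,26,-0.598,-0.0876,-0.065,0.2],[-24,-15.7,32.8,-0.746,-0.1045,-0.09,0.2],[-29,-18.8,39.3,-0.893,-0.1186,-0.118,0.2],[-34,-22,46,-1.04,-0.13,-0.15,0.2],[-38.8,-25,52.4,-1.185,-0.137,-0.184,0.2],[-43.6,-28,59,-1.33,-0.141,-0.222,0.2],[-48.4,-31.3,65.5,-1.474,-0.141,-0.262,0.2],[-53.3,-34.4,72,-1.618,-0.136,-0.305,0.2],[-58,-37.6,78.6,-1.76,-0.126,-0.35,0.2],[-63,-40.7,85,-1.902,-0.111,-0.398,0.2],[-68,-44,92,-2.043,-0.09,-0.448,0.2],[-72.7,-47,98.3,-2.182,-0.063,-0.5,0.2],[-77.5,-50,105,-2.32,-0.029,-0.553,0.2],[-82.4,-53,111.4,-2.456,0.013,-0.6075,0.2],[-87.2,-56.3,118,-2.59,0.063,-0.663,0.2],[-92,-59.5,124.5,-2.722,0.122,-0.719,0.2],[-92,-59.5,124.5,-2.722,0.122,-0.719,0.2]],
  ],
)

```text
time: 11.2
ee_pos: [0.5812, -0.2258, 0.2171]
tcp_rot: [-0.1, 29.7, -22.7]
wrist_force: [1.0, 0.6, -2.3]
opening: 0.0486
```

```bash
python3 - <<'E'
from h import *
from workcell import cams
o,p,r=cur(); print(np.round(o["q"],2),p)
t=np.radians(29.7); print("bottle z world",r.apply([-np.sin(t),0,np.cos(t)]))
for n in("side","top"):
    c=cams.camera(n); im=c["pixels"][:,:,::-1]; W=cloud(c)
    im=im[90:270,330:490] if n=="side" else im[240:360,340:500]
    cv2.imwrite(f"pics/{n}5.png",cv2.resize(im,None,fx=3,fy=3))
    w=W.reshape(-1,3); w=w[(abs(w[:,0]-.56)<.06)&(abs(w[:,1]+.217)<.06)]
    b=w[(w[:,2]>.277)&(w[:,2]<.31)]; print("cap",np.round(b.mean(0),4),np.round([b.min(0),b.max(0)],3),len(b))
    b=w[(w[:,2]>.16)&(w[:,2]<.205)]; print("body",fitc(b[:,:2],.025),b[:,2].min())
e=np.array([.5813,-.2259,.1132]); print(rel(e,tgt([0,0,0],-22.7,29.7)[1]))
E
```

```text
[-20.27 -39.32 -49.36  19.72  -2.1    1.06] [ 0.58123024 -0.22575854  0.21705966]
bottle z world [0.00146228 0.00167039 0.99999754]
cap [ 0.5511 -0.2046  0.2835] [[ 0.5   -0.231  0.277]
 [ 0.579 -0.164  0.303]] 100
body (array([ 0.5619, -0.2171,  0.025 ]), 220) 0.16423591032305018
cap [ 0.5385 -0.2028  0.2827] [[ 0.5   -0.235  0.277]
 [ 0.578 -0.157  0.29 ]] 486
body (array([ 0.5133, -0.2088,  0.025 ]), 15) 0.18122457170586737
(array([ 51.5,  -0.4, -91.1]), array([-0.004 ,  0.0012, -0.0001]))
```

View pics/side5.png

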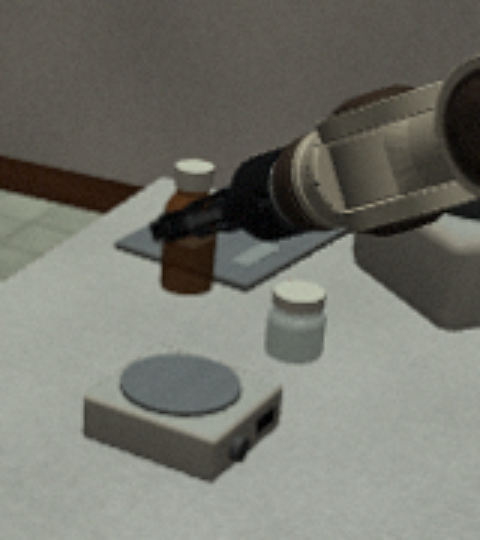

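Call:
apply_moves(
  rows=[
    [[10,0,-18,0,0,0,0.2],[21,0,-38,0,0,0,0.2],[33,0,-58,0,0,0,0.2],[43,0,-75,0,0,0,0.2],[48,0,-84,0,0,0,0.2],[50,0,-87.5,0,0,0,0.2],[50,0,-87.5,0,0,0,0.2]],
  ],
)

```text
time: 12.0
ee_pos: [0.582, -0.2258, 0.1172]
tcp_rot: [0.3, 29.6, -22.7]
wrist_force: [0.2, -0.0, -1.5]
opening: 0.0489
```

Call:
apply_moves(
  rows=[
    [[0.7,0,-1.3,0,0,0,0.2],[1.2,0,-2,0,0,0,0.2],[1.2,0,-2,0,0,0,0.2]],
  ],
)

```text
time: 12.3
ee_pos: [0.5823, -0.2259, 0.1157]
tcp_rot: [0.3, 29.6, -22.7]
wrist_force: [-0.3, -0.7, -0.8]
opening: 0.0489
```

Call:
apply_moves(
  rows=[
    [[0.7,0,-1.3,0,0,0,0.2],[1.2,0,-2.2,0,0,0,0.2],[1.2,0,-2.2,0,0,0,0.2],[1.2,0,-2.2,0,0,0,0.2]],
  ],
)

```text
time: 12.7
ee_pos: [0.5824, -0.2259, 0.1134]
tcp_rot: [0.3, 29.5, -22.7]
wrist_force: [0.8, 0.5, -1.1]
opening: 0.0492
```

Call:
apply_moves(
  rows=[
    [[0.7,0,-1.3,0,0,0,0.2],[0.7,0,-1.3,0,0,0,0.2],[0.7,0,-1.3,0,0,0,0.2]],
  ],
)

```text
time: 13.0
ee_pos: [0.5829, -0.2261, 0.1134]
tcp_rot: [0.3, 29.4, -22.7]
wrist_force: [-2.8, 1.1, 5.8]
opening: 0.0489
```

```bash
python3 - <<'E'
from h import *
from workcell import cams
o,p,r=cur(); print(o["wrist_force"],p)
c=cams.camera("side"); im=c["pixels"][:,:,::-1][130:270,330:490]; cv2.imwrite("pics/side6.png",cv2.resize(im,None,fx=4,fy=4))
E
```

```text
[-2.8084242   1.11790113  5.81222858] [ 0.58288933 -0.2260744   0.11335324]
```

View pics/side6.png

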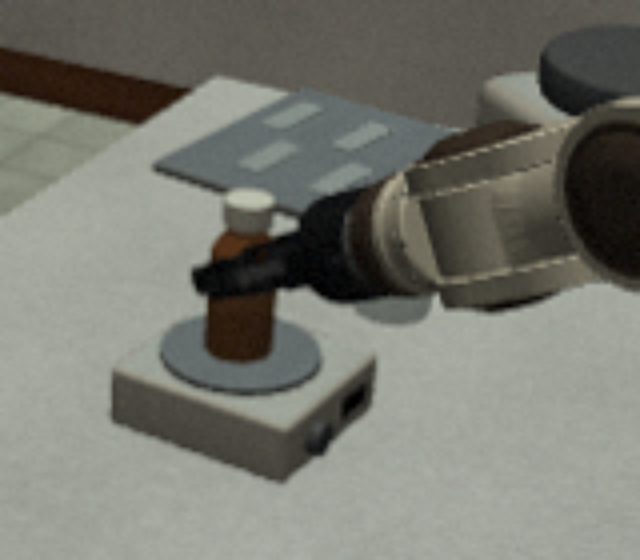

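Call:
apply_moves(
  rows=[
    [[0,0,0,0,0,0,0.7],[0,0,0,0,0,0,1],[0,0,0,0,0,0,1],[0,0,0,0,0,0,1],[0,0,0,0,0,0,1],[0,0,0,0,0,0,1],[0,0,0,0,0,0,1],[0,0,0,0,0,0,1]],
  ],
)

```text
time: 13.85
ee_pos: [0.5829, -0.2261, 0.1133]
tcp_rot: [0.3, 29.4, -22.7]
wrist_force: [0.3, 0.4, -0.0]
opening: 0.0856
```

Call:
apply_moves(
  rows=[
    [[-10,0,17,0,0,0,1],[-25,0,43,0,0,0,1],[-45,0,78,0,0,0,1],[-65,0,113,0,0,0,1],[-80,0,139,0,0,0,1],[-80,0,139,0,0,0,1]],
  ],
)

```text
time: 14.45
ee_pos: [0.5824, -0.2267, 0.2817]
tcp_rot: [0.3, 28.9, -22.7]
wrist_force: [0.6, 0.8, 0.1]
opening: 0.0852
```

```bash
python3 - <<'E'
from h import *
from workcell import cams
o,p,r=cur(); print(np.round(o["q"],2),p)
for n in("side","top"):
    c=cams.camera(n); im=c["pixels"][:,:,::-1]; W=cloud(c)
    cv2.imwrite(f"pics/{n}7.png",im)
    w=W.reshape(-1,3); w=w[(abs(w[:,0]-.56)<.06)&(abs(w[:,1]+.217)<.06)]
    b=w[(w[:,2]>.174)&(w[:,2]<.19)]; print("cap",np.round(b.mean(0),4),len(b))
    b=w[(w[:,2]>.07)&(w[:,2]<.135)]; print("body",fitc(b[:,:2],.025))
az=np.degrees(np.arctan2(.2313,.5365)); print(az)
q,Rt=tgt([.5365,.2313,.29],az,30,0,.019); print(q,rel(q,Rt))
# via
q,Rt=tgt([.6,0.0,.33],0,30,0,.019); print(q,rel(q,Rt))
E
```

```text
[-20.33 -40.14 -43.25  25.79  -2.05   1.48] [ 0.58237402 -0.22666149  0.28167367]
cap [ 0.5605 -0.2104  0.179 ] 68
body (array([ 0.5628, -0.2179,  0.025 ]), 351)
cap [ 0.564  -0.2178  0.1791] 182
body (array([ 0.5473, -0.1705,  0.025 ]), 12)
23.32221136810294
[0.55161004 0.23781435 0.2805    ] (array([-182.9,  416.2,  -98.2]), array([-0.4031,  0.0124,  0.6977]))
[0.61645448 0.         0.3205    ] (array([-70.4, 222.4,  12.1]), array([-0.2017,  0.0119,  0.344 ]))
```

View pics/side7.png

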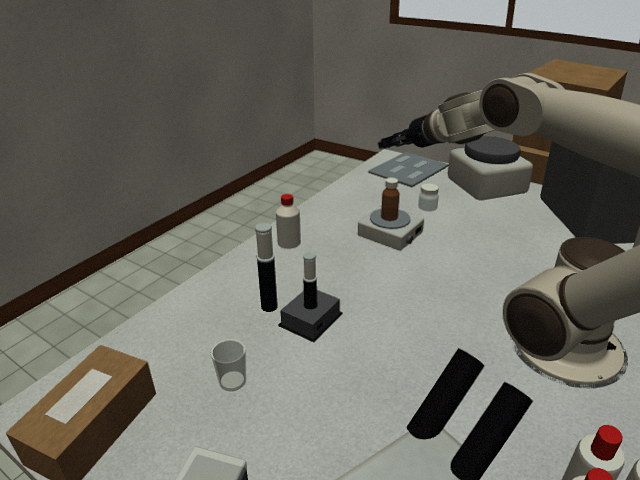

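Call:
apply_moves(
  rows=[
    [[-15,44,2,-0.04,0.002,0.069,1],[-28,89,5,-0.08,0.005,0.138,1],[-42,133,7,-0.12,0.007,0.206,1],[-56,178,10,-0.16,0.01,0.275,1],[-70,222,12,-0.2,0.012,0.344,1],[-98,271,-15,-0.252,0.012,0.432,1],[-126,320,-43,-0.303,0.012,0.52,1],[-154,368,-70,-0.353,0.012,0.61,1],[-183,416,-98,-0.403,0.012,0.698,1],[-183,416,-98,-0.403,0.012,0.698,1],[-183,416,-98,-0.403,0.012,0.698,1],[-183,416,-98,-0.403,0.012,0.698,1],[-183,416,-98,-0.403,0.012,0.698,1]],
  ],
)

```text
time: 15.85
ee_pos: [0.5517, 0.2369, 0.2796]
tcp_rot: [-0.0, 30.0, 23.3]
wrist_force: [-0.1, 0.3, 0.3]
opening: 0.0855
```

```bash
python3 - <<'E'
from h import *
from workcell import cams
o,p,r=cur(); print(np.round(o["q"],2),p)
for n in("side","top"):
    c=cams.camera(n); im=c["pixels"][:,:,::-1]; W=cloud(c)
    im=im[150:350,220:420] if n=="side" else im[220:370,140:300]
    cv2.imwrite(f"pics/{n}8.png",cv2.resize(im,None,fx=3,fy=3))
    w=W.reshape(-1,3); w=w[(abs(w[:,0]-.5365)<.05)&(abs(w[:,1]-.231)<.05)]
    b=w[(w[:,2]>.06)&(w[:,2]<.115)]; print("h",fitc(b[:,:2],.015))
q,Rt=tgt([.5365,.2313,.099],23.3,30,0,.022); print(q,rel(q,Rt))
E
```

```text
[ 23.21 -43.71 -44.28  29.48   0.07  -0.05] [0.55171061 0.23694171 0.27959159]
h (array([0.5367, 0.2308, 0.015 ]), 253)
h (array([0.5342, 0.2281, 0.015 ]), 2)
[0.55399875 0.23883615 0.088     ] (array([  98.6,    1.9, -165.2]), array([-0.001 ,  0.0001,  0.0018]))
```

View pics/side8.png

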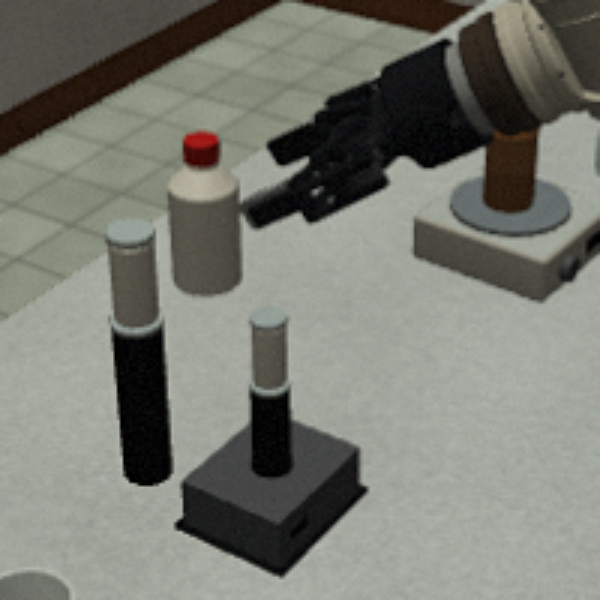

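View pics/top8.png

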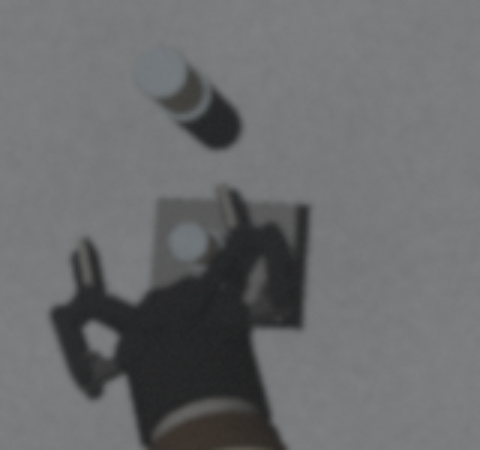

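Call:
apply_moves(
  rows=[
    [[15,0.5,-26,0,0,0,1],[30,1,-52,0,0,0,1],[46,1.5,-78,0,0,0,1],[62,1.9,-104,0,0,0,1],[77,1.9,-129,0,0,0,1],[89,1.9,-149,0,0,0,1],[98.6,1.9,-165.2,0,0,0,1],[98.6,1.9,-165.2,0,0,0,1],[98.6,1.9,-165.2,0,0,0,1]],
  ],
)

```text
time: 16.85
ee_pos: [0.5547, 0.2376, 0.0884]
tcp_rot: [-0.0, 30.0, 23.1]
wrist_force: [0.1, 0.0, -0.3]
opening: 0.0855
```

Call:
apply_moves(
  rows=[
    [[0,0,0,0,0,0,0.5],[0,0,0,0,0,0,0.2],[0,0,0,0,0,0,0.05],[0,0,0,0,0,0,0],[0,0,0,0,0,0,0],[0,0,0,0,0,0,0],[0,0,0,0,0,0,0],[0,0,0,0,0,0,0],[0,0,0,0,0,0,0],[0,0,0,0,0,0,0]],
  ],
  newtons=50,
)

```text
time: 17.85
ee_pos: [0.555, 0.2379, 0.0893]
tcp_rot: [0.0, 29.9, 23.1]
wrist_force: [-2.5, 1.2, 4.7]
opening: 0.0289
```

```bash
python3 - <<'E'
from h import *
from workcell import cams
o,p,r=cur(); print(np.round(o["q"],2),p,r.as_matrix().round(3))
c=cams.camera("side"); im=c["pixels"][:,:,::-1][150:350,220:420]; cv2.imwrite("pics/side9.png",cv2.resize(im,None,fx=3,fy=3))
print(rel(p+[0,0,.12],r))
E
```

```text
[ 23.29 -36.68 -62.5    4.1   -0.18   0.11] [0.55500851 0.23791137 0.08930689] [[ 0.797 -0.392  0.459]
 [ 0.34   0.92   0.195]
 [-0.499  0.     0.867]]
(array([-59.9,   0. , 104. ]), array([ 0.,  0., -0.]))
```

View pics/side9.png

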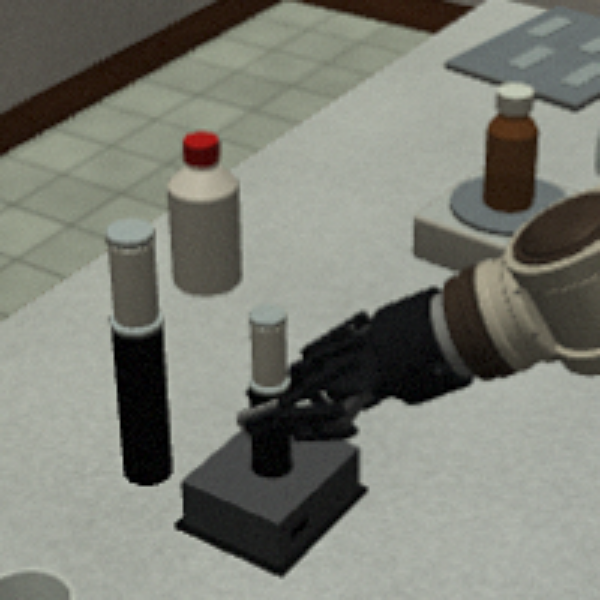

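Call:
apply_moves(
  rows=[
    [[-5,0,8.7,0,0,0,0],[-10,0,17.3,0,0,0,0],[-17,0,29.5,0,0,0,0],[-25,0,43.3,0,0,0,0],[-40,0,69,0,0,0,0],[-60,0,104,0,0,0,0],[-75,0,130,0,0,0,0],[-75,0,130,0,0,0,0]],
  ],
)

```text
time: 18.7
ee_pos: [0.5559, 0.2381, 0.2474]
tcp_rot: [0.0, 29.4, 23.1]
wrist_force: [0.9, -0.3, -0.7]
opening: 0.0289
```

```bash
python3 - <<'E'
from h import *
from workcell import cams
o,p,r=cur(); print(np.round(o["q"],2),p)
for n in("side","top"):
    c=cams.camera(n); im=c["pixels"][:,:,::-1]
    cv2.imwrite(f"pics/{n}10.png",im)
    for l in("lamp_mid",):
        for d in cams.find_in(l,c): print(l,np.round(d["at"],3),round(d["confidence"],2))
    W=cloud(c).reshape(-1,3); b=W[(abs(W[:,0]-.536)<.05)&(abs(W[:,1]-.231)<.05)&(W[:,2]>.275)]; print(np.round([b.mean(0),b.max(0)],3),len(b))
    b=W[(abs(W[:,0]-.536)<.05)&(abs(W[:,1]-.231)<.05)&(W[:,2]>.28)&(W[:,2]<.32)]; print(fitc(b[:,:2],.013))
    b=W[(abs(W[:,0]-.536)<.05)&(abs(W[:,1]-.231)<.05)&(W[:,2]>.15)&(W[:,2]<.21)]; print(fitc(b[:,:2],.015),b[:,2].min())
E
```

```text
[ 23.28 -43.51 -48.19  24.74  -0.19   0.11] [0.55588972 0.2381054  0.24744734]
lamp_mid [0.536 0.238 0.273] 0.81
lamp_mid [0.635 0.263 0.132] 0.56
[[0.522 0.232 0.302]
 [0.55  0.269 0.341]] 758
(array([0.516 , 0.2308, 0.013 ]), 523)
(array([0.5388, 0.231 , 0.015 ]), 218) 0.17051101486752107
lamp_mid [0.637 0.24  0.174] 0.85
lamp_mid [0.532 0.225 0.327] 0.64
[[0.514 0.219 0.301]
 [0.551 0.266 0.336]] 711
(array([0.5042, 0.213 , 0.013 ]), 406)
(array([0.537 , 0.2303, 0.015 ]), 10) 0.18011271185309852
```

View pics/side10.png

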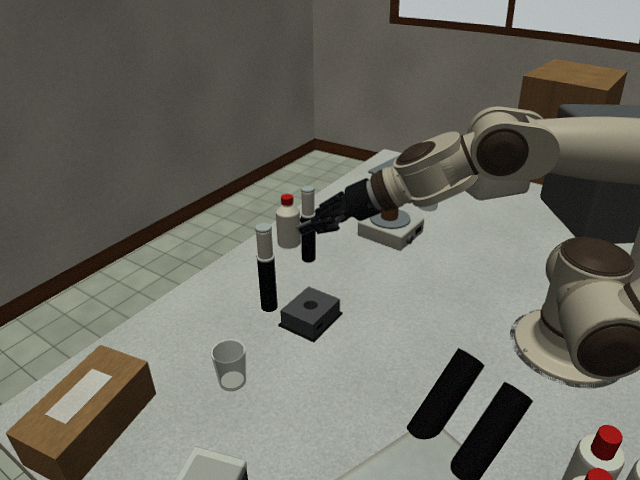

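```bash
cat > plan.py <<'E'
from h import *
o,p,r=cur()
Rg=R.from_euler("xyz",[0,29.9,23.1],degrees=True)
m=Rg.inv().apply(np.array([.5365,.2313,.095])-[.555,.2379,.0893]); a=Rg.inv().apply([0,0,1])
print("m",m,"a",a,"now mid",p+r.apply(m),r.apply(a))
az=np.degrees(np.arctan2(-.218,.563)); print(az)
phi=np.degrees(np.arccos(-np.tan(np.radians(29.9))*np.tan(np.radians(30)))); print(phi)
K=[(0,23.1,0,None),(12,14,109.5,(.56,.16,.30)),(20,0,109.5,(.60,0,.33)),(32,az,109.5,(.563,-.218,.288))]
mid0=p+r.apply(m)
for (k0,a0,f0,c0),(k1,a1,f1,c1) in zip(K[:-1],K[1:]):
    c0=mid0 if c0 is None else np.array(c0)
    for k in range(k0+1,k1+1):
        s=(k-k0)/(k1-k0)
        Rt=tgt([0,0,0],a0+(a1-a0)*s,30,f0+(f1-f0)*s)[1]
        mid=c0*(1-s)+np.array(c1)*s; q=mid-Rt.apply(m)
        print(k,*rel(q,Rt),np.round(Rt.apply(a),2))
E
python3 plan.py
```

```text
m [-0.01983786  0.00118741 -0.0048321 ] a [-4.98487740e-01 -1.38777878e-17  8.66896749e-01] now mid [0.5358555  0.23095129 0.24308234] [0.00288057 0.0011826  0.99999515]
-21.16696969567859
109.38967357615229
1 [-2.8 -7.2  3.6] [ 0.1656 -0.0022 -0.0108] [ 0.05 -0.13  0.99]
2 [ -5.6 -14.4   7.1] [ 0.3314 -0.0049 -0.022 ] [ 0.08 -0.26  0.96]
3 [ -8.5 -21.5  10.5] [ 0.4973 -0.0094 -0.0329] [ 0.1  -0.39  0.92]
4 [-11.3 -28.5  13.7] [ 0.6631 -0.0158 -0.0434] [ 0.1  -0.51  0.85]
5 [-14.2 -35.4  16.9] [ 0.8289 -0.024  -0.0533] [ 0.08 -0.63  0.77]
6 [-17.  -42.2  20. ] [ 0.9946 -0.034  -0.0625] [ 0.05 -0.73  0.68]
7 [-19.9 -48.9  23.1] [ 1.1603 -0.0459 -0.0708] [ 0.01 -0.81  0.58]
8 [-22.8 -55.4  26.1] [ 1.3258 -0.0596 -0.0781] [-0.05 -0.88  0.47]
9 [-25.6 -61.8  29.2] [ 1.4913 -0.0752 -0.0841] [-0.12 -0.93  0.35]
10 [-28.5 -68.   32.2] [ 1.6566 -0.0928 -0.0886] [-0.19 -0.95  0.23]
11 [-31.3 -74.1  35.3] [ 1.8218 -0.1122 -0.0915] [-0.28 -0.95  0.11]
12 [-34.1 -80.1  38.5] [ 1.9869 -0.1336 -0.0924] [-0.36 -0.93 -0.  ]
13 [ -39. -101.   40.] [ 2.0007 -0.1596 -0.1108] [-0.39 -0.92 -0.  ]
14 [ -4
[... 654 characters left out ...]
1   25.9] [ 2.1236 -0.4273 -0.3   ] [-0.65 -0.76 -0.  ]
24 [-101.9 -310.    17.7] [ 2.1344 -0.455  -0.3195] [-0.67 -0.74 -0.  ]
25 [-109.1 -325.8    9.5] [ 2.1448 -0.4827 -0.3391] [-0.69 -0.72 -0.  ]
26 [-116.2 -341.7    1.3] [ 2.1549 -0.5106 -0.3588] [-0.72 -0.7  -0.  ]
27 [-123.4 -357.5   -6.9] [ 2.1647 -0.5386 -0.3786] [-0.74 -0.68 -0.  ]
28 [-130.6 -373.3  -15.1] [ 2.1742 -0.5667 -0.3985] [-0.76 -0.65 -0.  ]
29 [-137.8 -389.2  -23.3] [ 2.1834 -0.5949 -0.4184] [-0.78 -0.63 -0.  ]
30 [-145.1 -405.   -31.5] [ 2.1922 -0.6233 -0.4385] [-0.8 -0.6 -0. ]
31 [-152.3 -420.7  -39.8] [ 2.2007 -0.6518 -0.4586] [-0.82 -0.58 -0.  ]
32 [-159.5 -436.5  -48. ] [ 2.2088 -0.6804 -0.4788] [-0.83 -0.55 -0.  ]
```

Call:
apply_moves(
  rows=[
    [[-2.5,-6,3.2,0.145,-0.002,-0.01,0],[-5,-12,6,0.29,-0.004,-0.019,0],[-7.5,-19,9,0.435,-0.008,-0.028,0],[-10,-25,12,0.58,-0.012,-0.038,0],[-12.5,-31,15,0.725,-0.019,-0.047,0],[-15,-37,18,0.87,-0.027,-0.055,0],[-17.5,-43,20.5,1.015,-0.035,-0.063,0],[-20,-49,23,1.16,-0.046,-0.071,0],[-22.5,-55,26,1.305,-0.058,-0.077,0],[-25,-60,28.5,1.45,-0.071,-0.083,0],[-27.5,-66,31,1.595,-0.086,-0.087,0],[-30,-71,34,1.74,-0.102,-0.09,0],[-32,-76,36,1.88,-0.12,-0.092,0],[-34,-80,38.5,1.987,-0.134,-0.092,0],[-39,-101,40,2,-0.16,-0.111,0],[-44,-122,41.5,2.014,-0.186,-0.129,0],[-49,-143,43,2.027,-0.212,-0.148,0],[-53.6,-163,44.5,2.04,-0.238,-0.1665,0],[-58.5,-184,46,2.053,-0.265,-0.185,0],[-58.5,-184,46,2.053,-0.265,-0.185,0]],
  ],
)

```text
time: 20.9
ee_pos: [0.6012, 0.0558, 0.3048]
tcp_rot: [109.5, 30.1, 5.1]
wrist_force: [0.1, 0.9, -0.6]
opening: 0.0285
```

```bash
python3 - <<'E'
from h import *
from workcell import cams
o,p,r=cur(); print(np.round(o["q"],2),p)
m=np.array([-.0198,.0012,-.0048]);a=np.array([-.4985,0,.8669])
print(p+r.apply(m),r.apply(a))
c=cams.camera("side"); cv2.imwrite("pics/side11.png",c["pixels"][:,:,::-1])
c=cams.camera("top"); cv2.imwrite("pics/top11.png",c["pixels"][:,:,::-1])
mid0=p+r.apply(m)
yaw0=np.degrees(np.arctan2(*r.as_matrix()[[1,0],0])); print(yaw0)
for k in range(1,16):
    s=k/15; c=mid0*(1-s)+np.array([.563,-.218,.288])*s
    c[2]+=.02*np.sin(np.pi*s)*0
    Rt=tgt([0,0,0],yaw0+(-21.2-yaw0)*s,30,109.5)[1]; q=c-Rt.apply(m); print(k,*rel(q,Rt),Rt.apply(a).round(2),c.round(3))
E
```

```text
[  5.46 -42.73 -41.01  31.83  -0.31 109.66] [0.60118901 0.05584075 0.30484368]
[0.58512758 0.05855106 0.31714021] [-5.01460822e-01 -8.65190675e-01 -5.43106447e-06]
5.091579290083356
1 [-1.8  4.  20.1] [ 0.0167 -0.0265  0.0117] [-0.53 -0.85 -0.  ] [0.584 0.04  0.315]
2 [-3.7  7.  38.8] [ 0.0321 -0.0515  0.0205] [-0.55 -0.83 -0.  ] [0.582 0.022 0.313]
3 [-5.6 10.1 57.6] [ 0.0474 -0.0764  0.0294] [-0.58 -0.82 -0.  ] [0.581 0.003 0.311]
4 [-7.5 13.2 76.3] [ 0.0627 -0.1014  0.0382] [-0.6 -0.8 -0. ] [ 0.579 -0.015  0.309]
5 [-9.4 16.3 95. ] [ 0.078  -0.1264  0.0471] [-0.63 -0.78 -0.  ] [ 0.578 -0.034  0.307]
6 [-11.4  19.3 113.8] [ 0.0934 -0.1513  0.0559] [-0.65 -0.76 -0.  ] [ 0.576 -0.052  0.305]
7 [-13.3  22.4 132.5] [ 0.1087 -0.1763  0.0647] [-0.67 -0.74 -0.  ] [ 0.575 -0.071  0.304]
8 [-15.3  25.4 151.2] [ 0.124  -0.2012  0.0736] [-0.7  -0.72 -0.  ] [ 0.573 -0.089  0.302]
9 [-17.2  28.5 170. ] [ 0.1393 -0.2262  0.0824] [-0.72 -0.7  -0.  ] [ 0.572 -0.107  0.3  ]
10 [-19.2  31.5 188.7] [ 0.1547 -0.2511  0.0912] [-0.74 -0.67 -0.  ] [ 0.57  -0.126  0.298]
11 [-21.2  34.5 207.4] [ 0.17   -0.2761  0.1001] [-0.76 -0.65 -0.  ] [ 0.569 -0.144  0.296]
12 [-23.2  37.5 226.1] [ 0.1853 -0.3011  0.1089] [-0.78 -0.63 -0.  ] [ 0.567 -0.163  0.294]
13 [-25.2  40.5 244.8] [ 0.2006 -0.326   0.1177] [-0.8 -0.6 -0. ] [ 0.566 -0.181  0.292]
14 [-27.2  43.5 263.5] [ 0.216  -0.351   0.1266] [-0.82 -0.58 -0.  ] [ 0.564 -0.2    0.29 ]
15 [-29.3  46.5 282.1] [ 0.2313 -0.3759  0.1354] [-0.83 -0.55 -0.  ] [ 0.563 -0.218  0.288]
```

View pics/side11.png

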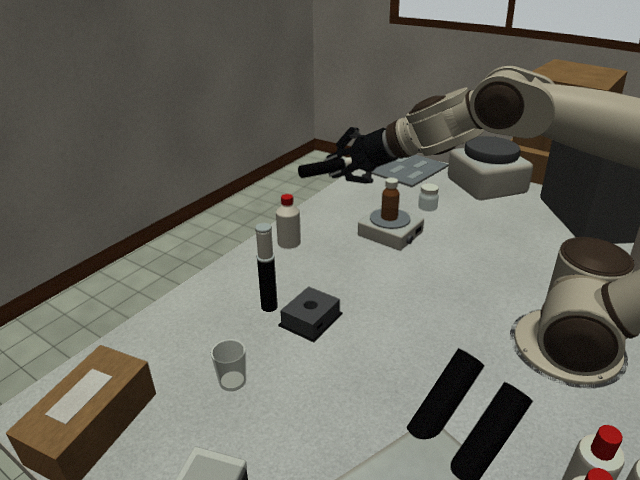

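View pics/top11.png

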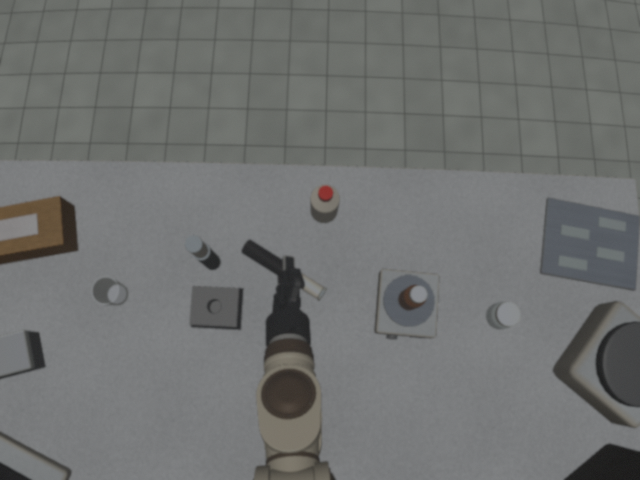

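Call:
apply_moves(
  rows=[
    [[-2,4,20,0.017,-0.0265,0.012,0],[-3.7,7,39,0.032,-0.0515,0.02,0],[-5.6,10,57.6,0.047,-0.076,0.029,0],[-7.5,13,76,0.063,-0.101,0.038,0],[-9.4,16,95,0.078,-0.126,0.047,0],[-11.4,19,114,0.093,-0.151,0.056,0],[-13.3,22.4,132.5,0.109,-0.176,0.065,0],[-15.3,25.4,151,0.124,-0.201,0.0736,0],[-17,28.5,170,0.139,-0.226,0.082,0],[-19,31.5,189,0.155,-0.251,0.091,0],[-21,34.5,207,0.17,-0.276,0.1,0],[-23,37.5,226,0.185,-0.301,0.109,0],[-25,40.5,245,0.2,-0.326,0.118,0],[-27.5,44,267,0.219,-0.356,0.128,0],[-29,46.5,278,0.228,-0.371,0.134,0],[-29.3,46.5,282,0.231,-0.376,0.135,0],[-29.3,46.5,282,0.231,-0.376,0.135,0],[-29.3,46.5,282,0.231,-0.376,0.135,0],[-29.3,46.5,282,0.231,-0.376,0.135,0],[-29.3,46.5,282,0.231,-0.376,0.135,0]],
  ],
)

```text
time: 23.0
ee_pos: [0.5763, -0.227, 0.276]
tcp_rot: [109.5, 30.0, -21.2]
wrist_force: [-0.5, -0.2, -1.9]
opening: 0.0285
```

```bash
python3 - <<'E'
from h import *
from workcell import cams
o,p,r=cur(); print(np.round(o["q"],2),p)
m=np.array([-.0198,.0012,-.0048]);a=np.array([-.4985,0,.8669])
print(p+r.apply(m),r.apply(a))
for n in("side","top"):
    c=cams.camera(n); cv2.imwrite(f"pics/{n}12.png",cv2.resize(c["pixels"][120:260,320:500] if n=="side" else c["pixels"][230:350,330:510],None,fx=4,fy=4)[:,:,::-1])
    W=cloud(c).reshape(-1,3)
    b=W[(abs(W[:,0]-.563)<.06)&(abs(W[:,1]+.218)<.06)&(W[:,2]>.07)&(W[:,2]<.135)]; print(n,"body",fitc(b[:,:2],.025))
    ax=r.apply(a); mid=p+r.apply(m); d=W-mid; s=d@ax; rad=np.linalg.norm(d-np.outer(s,ax),axis=1)
    k=(rad<.03)&(abs(s)<.1)&(abs(s)>.035); S=s[k]; print(S.min().round(3),S.max().round(3),k.sum(), "z slope",np.polyfit(S,W[k][:,2],1))
E
```

```text
[-21.72 -40.4  -43.2   27.21   0.49 109.2 ] [ 0.57632616 -0.22697859  0.27599024]
[ 0.5630979  -0.21743657  0.28825738] [-0.83236734 -0.55423942 -0.00106227]
side body (array([ 0.563 , -0.2179,  0.025 ]), 353)
-0.084 0.083 206 z slope [-0.01898974  0.28959959]
top body (array([ 0.5629, -0.2173,  0.025 ]), 106)
-0.084 0.085 598 z slope [-0.02678335  0.29659881]
```

View pics/side12.png

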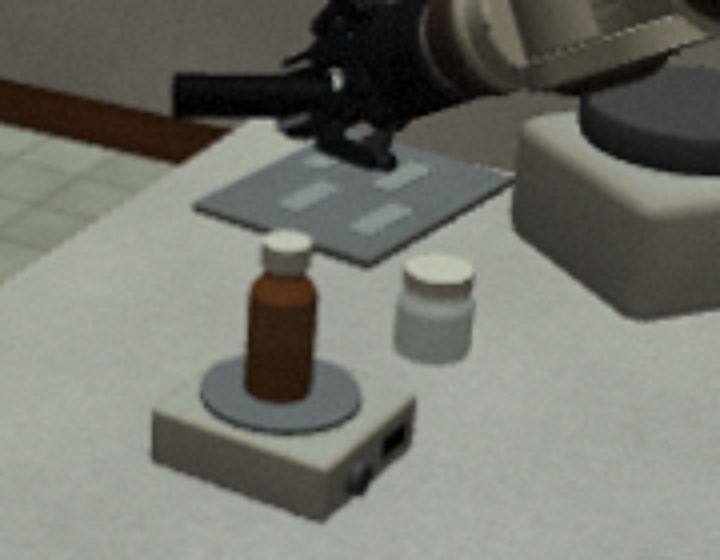

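View pics/top12.png

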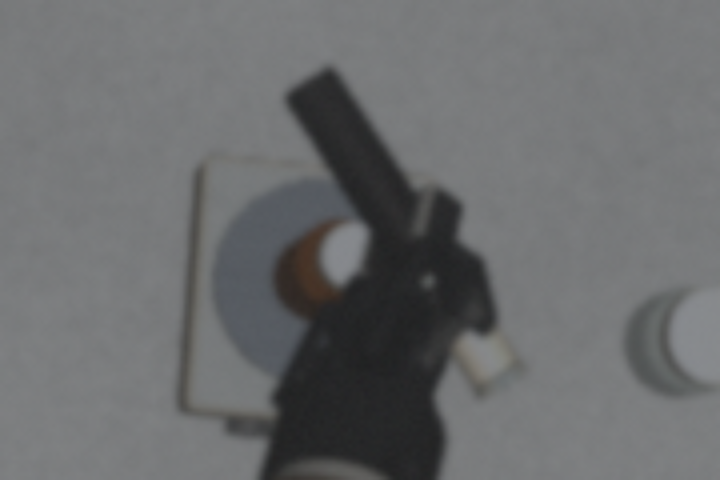

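```bash
python3 -c "
from workcell import get_obs,bot
o=get_obs();print(o['time'],o['opening'],o['wrist_force'],o['qd'].max() if hasattr(o['qd'],'max') else o['qd'])
print(bot.job_done())"
```

```text
23.1 0.02848428802918151 [-0.43846267  0.86146343 -1.20549214] 0.11748380902442927
the job is handed in; nothing more can be done
None
```

The job is done and handed in at 23.1 s. No verdict was reported back.

- **Bottle inversion:** I lifted the bottle off the plate and turned it to about 145° from upright. I held it there for about 1.1 s at roughly 0.35 m height. It did not go fully to 180° because the last joint runs out at 180° and the tool had to grip at a 30° slope.
- **Bottle placement:** I set it upright and let go, and the last depth readings put it 2 mm from the plate's middle. It has stood there unmoved since.
- **Lamp:** I took the smaller lamp straight up out of the dock. At the end its middle was within about 1 mm sideways of the bottle's axis and about 108 mm above the cap. It was level to about 1.5°, with the arm at rest.
- **Bystanders:** The flask, jar and beaker show no movement in the pictures.

No check failed. Two of the fits from the top camera, taken while the gripper covered the bottle, came out wrong because too few points were visible. I used the side-camera values there, and both cameras agreed again in the last check.

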